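Square a puzzle board on its peg and clamp it in the holder

ROBOT

A 6-joint arm with a two-finger parallel gripper is mounted at the origin on the work surface. World frame = base frame: x ahead of the robot, y to its left, z up, the work surface at z = 0. Lengths are in m, angles in rad, forces in N, time in s.
With the tool pointing down it reaches from about 0.275 to 0.85 m from the base axis. Payload 5.2 kg.
Tool frame: the origin (TCP) lies at the very end of the fingers, on their centre line; the grasp point (between the pads) lies 19 mm behind it; z points along the fingers, y is the line along which they close (so a half turn about z gives the same grasp; the last joint's range is limited). The gripper opens to 85 mm and grips with 20 to 120 N. Pads are 22 mm wide; open, the fingers measure 114 mm over their backs; the gripper's body (76 mm by 85 mm) begins 54 mm behind the grasp point. The pads swing forward as they close: fully open they stand 13 mm farther back than shut.
Start: joints at [-1.492, 0.259, 1.535, -0, 1.348, -0.203], TCP at [0.153, -0.528, 0.198] pointing down, gripper open.
Joint ranges: [-3.14, 3.14], [-0.91, 2.08], [0.19, 2.58], [-1.22, 4.36], [0.22, 2.71], [-3.12, 3.12]. Speed limits (rad/s): [2.57, 2.57, 3.14, 3.14, 3.14, 3.14].

INTERFACE

Orientations are given as a unit quaternion [w, x, y, z].
In Python, from station import env, viewer gives the robot as it stands.
- The arm moves only by the tool play_rows, never from a script. Its argument "commands" is a list of rows, each an object with "offset": the shift along the tool's x, y, z in cm, a list of three; "delta_rot": the turn, a rotation vector about the tool's x, y, z in rad, a list of three; "fingers": the gripper's target within -1 to 1 (fully open at 1, half-way at 0, shut at -1). A call has exactly 10 rows; each row shifts and turns the commanded pose from where the row before left it, along the tool's axes as they then stand; what a row does not reach is not made up. A row lasts 1/12 s, in which the tool goes at most 41.7 mm and 7.16 degrees, less where a joint would pass 70% of its speed; a pose out of reach is approached as far as the arm can. A call is refused whole if a number of a shift passes 4.17 or a number of a turn 0.125, either way. A call with a gripper value outside its range is refused whole. The fingers move at their own pace and stop on an object; the grip force is fixed at half the most. Time passes only in rows, so rows that do not move let the fingers close, or fill a call up. It gives the time, the measured TCP pose, the force, the opening and the grip force at its end, in the units of the state.
- env.sense(): the state, without advancing time (a new reading comes with each control period).
- viewer.read_camera(name): name is "scene" or "top" or "wrist"; returns the picture (420x560x3 uint8, red, green, blue); there is no depth.
- viewer.calibration(name): a dict with "fov_y" (degrees; the focal length in pixels is half the picture's height over the tangent of half this angle, whatever the lens; pixels are square), "cx", "cy" (the principal point, pixels), "xyz" and "rotation" of the camera in the world; the wrist camera has in their place "tool_from_camera" (4x4, takes a point from camera to tool coordinates, whose origin is the TCP and whose axes are the flange's). Camera axes: x right, y up, looking along -z (the intrinsics and any distortion apply to the point x, -y, -z); pixel columns grow to the right and rows downward; lengths in m; the calibration is good to about 2 mm. The wrist camera is an equidistant fisheye: a pixel r from the principal point sees the ray r / f radians off the axis. A picture is of the moment at which its call begins: read the wrist's pose just before it. calibration takes no time and is no camera call.
- env.close_job(): hands the job in; it is judged then, once.
The state is a dict: "t": time; "joint_positions": joint angles; "joint_vel": joint speeds; "joint_efforts": joint torques, N m; "tool_pos": TCP position; "tool_rot": TCP orientation; "contact_force": force on the tool from outside, world axes, zero at the start; "ft_torque": the same for the moment, N m; "finger_gap": finger opening in m; "grip_force": force on a finger pad.
Only numpy, scipy, OpenCV 4.12 (cv2) and the standard library are available. Lean on these libraries where they do the work, as an engineer would, in place of code of your own. Each camera call takes 0.05 s, during which the arm holds its last target. There are 200 camera calls.

TASK

Make the puzzle board ready for a child who works with one hand. It lies askew on the wooden work-holding board: push it against the round peg and swing it about that peg until its long edge lies flush along both the peg and the fixed jaw, and only then slide the movable jaw up so that it grips the board. Leave the loose toys on and around the holder where they are.

Things in the scene. Friction and masses are not known exactly. Their poses are not given: they have to be found in the camera images.
- holder: Work-holding board, fixed: beech base 270 (x) x 380 (y) x 18 mm, origin under its centre. At its +y side, in one line, stand the peg and the fixed jaw, a block at x = -115 to -20 mm, top 40 mm above the table; the jaw's face and the peg's -y side lie in the plane y = +140 mm. The movable jaw stands in the -y half and closes to +y. A flush puzzle board has its other long edge at y = +40 mm.
- peg: The round upright beech peg, fixed to the holder, 20 mm in diameter, top 55 mm above the table. Origin on its axis at the height of the base's top (18 mm), at x = +45, y = +150 mm of the holder.
- board: Loose puzzle board of birch ply, 260 (x) x 100 (y) x 15 mm, 0.26 kg, on the base (underside 18, top 33 mm above the table), four empty 6 mm deep cut-outs. Origin on the underside on the long edge that must come flush, opposite the peg: it spans x = -175 to +85, y = -100 to 0 mm. Starts 0.50 to 0.80 rad anticlockwise of the holder, 1 to 11 mm short of the peg, its -x end nearest the movable jaw.
- board_swing_end (a point): Corner of the puzzle board (underside): the end of its flush-to-be edge that swings home to the fixed jaw; at x = -175, y = 0 mm of the board. A push far out near this end turns the loose board about its own middle; a push on the opposite long edge near mid length brings it onto the peg, and 20 to 50 mm further to the -x end it then swings about it.
- board_peg_end (a point): Corner of the puzzle board (underside): the end of the same edge on the peg's side; at x = +85, y = 0 mm of the board.
- board_middle (a point): Centre of the puzzle board's underside; at x = -45, y = -50 mm of the board.
- jaw_slide (a joint): Travel of the movable jaw in m: 0 is fully open, it grows as the jaw closes towards the holder's +y. It starts at 0 to 0.015; the jaw's face is at y = -0.105 + this value in the holder; it meets a flush puzzle board at 0.145. About 6 N moves it and it stays where it is left.
- jaw: The movable jaw: a beech bar 160 mm along the holder's x, 28 mm thick, from 20 to 42 mm above the table, with a turned knob on top. Axes as the holder's; origin at table height in the plane of its clamping (+y) face, at mid length; the bar lies behind that plane, from y = -28 to 0 mm.
- jaw_knob (a point): Middle of the movable jaw's knob, on its axis 14 mm behind the face, 62 mm above the table: a turned wooden knob 29 mm in diameter, gripping part 50 to 73 mm above the table. It can be pinched from above or pushed.
- duck: Bystander: red wooden duck, 62 x 50 mm, 20 mm thick, lying on the table beside the holder; origin near the middle of its underside.
- star: Bystander: yellow maple star, 62 mm across, 20 mm thick, origin at the centre of its underside.
- fish: Bystander: blue pine fish, 60 x 40 mm, 20 mm thick, origin near the middle of its underside.
- frog: Bystander: green frog piece, 58 x 54 mm, 20 mm thick with a small knob to 38 mm, origin near the middle of its underside.
- bridge: Bystander: arch-shaped building block 70 x 35 x 45 mm, standing on the table; origin under its centre.
- cone: Bystander: small wooden cone tree standing on the base's corner, beyond the +x end of the movable jaw, 44 mm in diameter, 56 mm tall, origin under its centre.

How it is judged:
By the outcome, as a careful person would: the job done as asked, in the order asked, and still so for the second after the job is handed in, with the robot touching nothing.
It also fails if it takes over 48 s, if anything falls off the work surface, if the arm or the gripper's body presses on something with over 40 N, if the wrist force passes 120 N, or if a joint passes its speed limit or range.

## Working session

There is one attempt and no reset: what is moved stays moved. The work goes in short steps, Python scripts to look and compute and a tool call to move; the robot and the scene stay as the last step left them, time stands still between calls to the robot, and variables do not carry over. Pictures are saved under pics/ and viewed, at most 10 in all, crops included, and the job is handed in when it is done.

Besides the shell and the picture viewer there is one more tool, called by a JSON object that holds its "api" and its "payload", one argument or row to a line. play_rows: Moves the arm, as the interface text tells. Its arguments: {"type":"object","properties":{"commands":{"type":"array","items":{"type":"object","properties":{"offset":{"type":"array","items":{"type":"number"}},"delta_rot":{"type":"array","items":{"type":"number"}},"fingers":{"type":"number"}}}}},"required":["commands"]}

```bash
mkdir -p pics; ls
python3 - <<'E'
from station import env, viewer
import cv2
for n in ("top","scene"):
    im=viewer.read_camera(n); cv2.imwrite(f"pics/{n}0.png",im[:,:,::-1]); print(n,viewer.calibration(n))
s=env.sense(); print({k:s[k] for k in("t","tool_pos","tool_rot","finger_gap","contact_force")}); print(viewer.calibration("wrist"))
E
```

```text
pics
top {'fov_y': 57.2368766437735, 'cx': 275.10026793930496, 'cy': 206.285427526656, 'xyz': array([0.51574984, 0.04339513, 0.81426277]), 'rotation': array([ 0.70887173,  0.03118773, -0.03902638, -0.70356601])}
scene {'fov_y': 43.111875060098335, 'cx': 278.44374443203037, 'cy': 209.60506582123728, 'xyz': array([ 1.41614098, -0.26036963,  0.69542969]), 'rotation': array([0.72575248, 0.37785601, 0.26821146, 0.50849856])}
{'t': 0.1, 'tool_pos': array([ 0.15291694, -0.52776789,  0.1975557 ]), 'tool_rot': array([-8.21620214e-04,  9.90089134e-01,  1.40437995e-01,  4.02265659e-05]), 'finger_gap': 0.08500093129553343, 'contact_force': array([ 0.08548336,  0.16001742, -0.05774655])}
{'fov_y': 65.70646984690485, 'cx': 277.8796525989849, 'cy': 209.7840693064204, 'tool_from_camera': array([[ 3.61635207e-04,  9.58077124e-01,  2.86510197e-01,
         7.24564664e-02],
       [ 9.99999918e-01, -3.98561161e-04,  7.05634667e-05,
        -5.89672307e-04],
       [ 1.81797080e-04,  2.86510148e-01, -9.58077190e-01,
        -1.74948434e-01],
       [ 0.00000000e+00,  0.00000000e+00,  0.00000000e+00,
         1.00000000e+00]])}
```

View pics/top0.png

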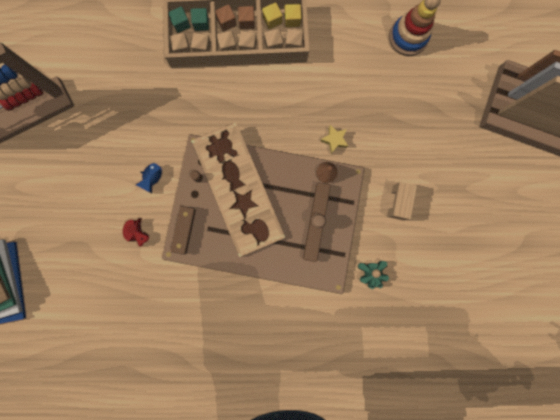

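View pics/scene0.png

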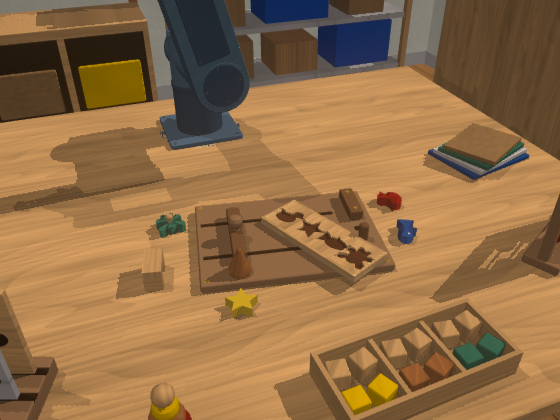

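The top view shows the holder at about (175–365, 135–290), the peg at (197,176), the fixed jaw at (184,230) and the knob at (318,221). The pale board's corners are near (193,141), (232,125), (284,238) and (243,255). The scene view agrees: the cone is beyond the jaw's +x end, and the toys are around the holder.

```bash
cat > h.py <<'E'
import numpy as np, cv2
from scipy.spatial.transform import Rotation as R
from station import env, viewer
def ray(n,uv,z):
    c=viewer.calibration(n); f=210/np.tan(np.radians(c["fov_y"]/2)); q=c["rotation"]
    uv=np.atleast_2d(uv).astype(float)
    d=np.c_[(uv[:,0]-c["cx"])/f,-(uv[:,1]-c["cy"])/f,-np.ones(len(uv))]@R.from_quat([q[1],q[2],q[3],q[0]]).as_matrix().T
    return (c["xyz"]+d*((z-c["xyz"][2])/d[:,2])[:,None])[:,:2]
def proj(n,P):
    c=viewer.calibration(n); f=210/np.tan(np.radians(c["fov_y"]/2)); q=c["rotation"]
    p=(np.atleast_2d(P)-c["xyz"])@R.from_quat([q[1],q[2],q[3],q[0]]).as_matrix()
    return np.c_[c["cx"]+f*p[:,0]/-p[:,2], c["cy"]-f*p[:,1]/-p[:,2]]
E
python3 - <<'E'
from h import *
im=cv2.imread("pics/top0.png")
print([ (p,cv2.cvtColor(im,cv2.COLOR_BGR2HSV)[p[1],p[0]]) for p in [(205,150),(250,240),(220,150),(280,270),(300,160),(190,270),(120,280),(400,300),(345,230),(184,230),(197,176),(310,240)]])
cr=cv2.resize(im[115:305,150:400],None,fx=3.1,fy=3.1,interpolation=cv2.INTER_CUBIC); cv2.imwrite("pics/crop0.png",cr)
E
```

```text
[((205, 150), array([ 15, 103, 171], dtype=uint8)), ((250, 240), array([ 16, 102, 187], dtype=uint8)), ((220, 150), array([ 10, 131,  84], dtype=uint8)), ((280, 270), array([ 13,  96, 141], dtype=uint8)), ((300, 160), array([ 12,  99, 136], dtype=uint8)), ((190, 270), array([ 16, 103, 188], dtype=uint8)), ((120, 280), array([ 15, 107, 172], dtype=uint8)), ((400, 300), array([ 15, 105, 170], dtype=uint8)), ((345, 230), array([ 12,  99, 137], dtype=uint8)), ((184, 230), array([ 12, 106, 111], dtype=uint8)), ((197, 176), array([ 13, 107,  98], dtype=uint8)), ((310, 240), array([ 13, 106, 116], dtype=uint8))]
```

View pics/crop0.png

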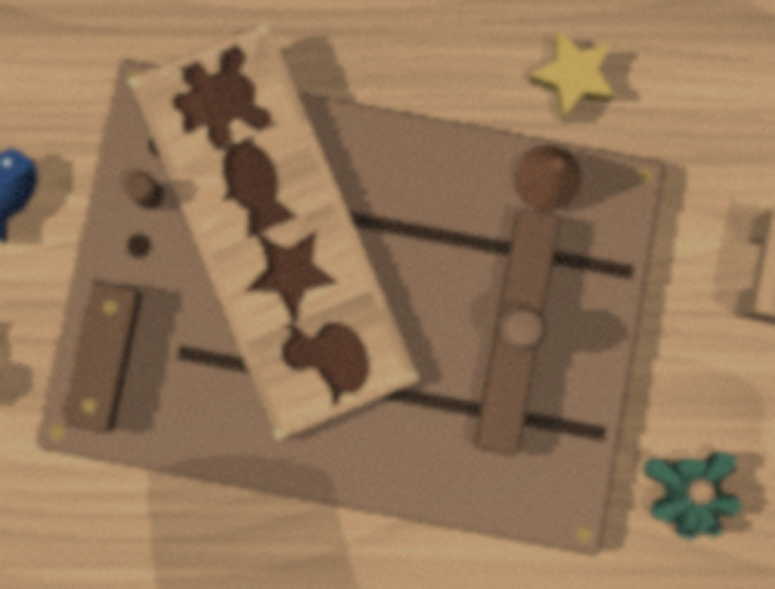

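```bash
cat >> h.py <<'E'
def fit(loc,w):
    loc=np.array(loc,float);w=np.array(w)
    a,b=loc-loc.mean(0),w-w.mean(0)
    th=np.arctan2((a[:,0]*b[:,1]-a[:,1]*b[:,0]).sum(),(a*b).sum())
    c,s=np.cos(th),np.sin(th);M=np.array([[c,-s],[s,c]]);t=w.mean(0)-M@loc.mean(0)
    return th,t,M,np.linalg.norm(loc@M.T+t-w,axis=1)
E
python3 - <<'E'
from h import *
def px(l): return np.array(l)/3.1+[150,115]-0.35
hl=[(.135,.19),(-.135,.19),(-.135,-.19),(.135,-.19)]
hw=ray("top",px([(122,60),(40,446),(598,552),(660,160)]),.018)
jl=[(-.115,.14),(-.02,.14)]; jw=ray("top",px([(110,430),(138,290)]),.04)
th,t,M,r=fit(hl+jl,np.r_[hw,jw]); print("holder",th,t,r)
bl=[(.085,0),(.085,-.1),(-.175,-.1),(-.175,0)]
bw=ray("top",px([(130,82),(263,26),(420,378),(278,438)]),.033)
tb,b,Mb,r=fit(bl,bw); print("board",tb,tb-th,b,r)
print("board in holder",(b-t)@M,"peg w",M@[.045,.15]+t, ray("top",px([(138,183)]),.055))
pg=np.array([.045,.15]); lp=Mb.T@(M@pg+t-b); print("peg in board",lp)
k=ray("top",px([(521,328)]),.073)[0]; print("knob",k,(k-t)@M)
for n,p,z in (("cone",(547,178),.03),("star",(575,73),.02),("frog",(697,490),.02),("fish",(8,185),.02)):
    w=ray("top",px([p]),z)[0]; print(n,w,(w-t)@M)
for l in [(-.045,-.1),(-.075,-.1),(-.095,-.1)]: print(l,Mb@l+b,(Mb@l+b-t)@M)
E
```

```text
holder -0.17689467421627847 [0.58373454 0.05698125] [0.0037483  0.00392219 0.00306913 0.00532061 0.00251006 0.00093038]
board 0.4176438551915643 0.5945385294078427 [0.6508145  0.17648285] [0.00225432 0.00224876 0.00075921 0.00197012]
board in holder [0.04500405 0.12944106] peg w [0.65442834 0.19672167] [[0.65550552 0.19712717]]
peg in board [0.01151225 0.01703344]
knob [ 0.56282867 -0.04705872] [-0.00227135 -0.10609529]
cone [ 0.66596031 -0.0700908 ] [ 0.10330395 -0.11061951]
star [ 0.74069669 -0.09112353] [ 0.18057526 -0.1181724 ]
frog [ 0.46007646 -0.16934604] [-0.08190076 -0.24455598]
fish [0.65979495 0.29134428] [0.03363179 0.24409039]
(-0.045, -0.1) [0.65024317 0.06682578] [0.06373838 0.02139466]
(-0.075, -0.1) [0.62282176 0.05465754] [0.03888617 0.00459087]
(-0.095, -0.1) [0.60454082 0.04654538] [ 0.02231803 -0.00661166]
```

```bash
cat >> h.py <<'E'
TH,T=-0.1769,np.array([.5837,.0570])
TB,B=0.4176,np.array([.6508,.1765])
rot=lambda a:np.array([[np.cos(a),-np.sin(a)],[np.sin(a),np.cos(a)]])
H=lambda p:rot(TH)@p+T          # holder -> world
BW=lambda p:rot(TB)@p+B         # board (start) -> world
def now():
    s=env.sense();q=s["tool_rot"];m=R.from_quat([q[1],q[2],q[3],q[0]]).as_matrix()
    return s["tool_pos"],np.arctan2(m[1,0],m[0,0]),s
def plan(xy,z,phi,n,start=None):
    """equal rows (cm, rad in tool axes) from the present pose to the goal"""
    p,f,_=now(); 
    if start is not None: p,f=start
    d=phi-f; e=d/n
    S=sum(rot(f+e*i) for i in range(n))
    v=np.linalg.solve(S,np.array(xy)-p[:2])*100
    print("rows",n,"offset",np.round([v[0],-v[1],(p[2]-z)*100/n],3),"rotz",round(-e,4),"| from",np.round(p,4),round(f,4))
E
python3 - <<'E'
from h import *
g=BW([-.045,-.1-.029]); print(g); plan(g,.12,TB+np.pi/2,30)
E
```

```text
[0.66198533 0.04033507]
rows 30 offset [2.778 0.758 0.259] rotz -0.0569 | from [ 0.1529 -0.5278  0.1976] 0.2818
```

{"api": "play_rows", "payload": {
  "commands": [
    {"offset":[2.78,0.76,0.26],"delta_rot":[0,0,-0.057],"fingers":-1},
    {"offset":[2.78,0.76,0.26],"delta_rot":[0,0,-0.057],"fingers":-1},
    {"offset":[2.78,0.76,0.26],"delta_rot":[0,0,-0.057],"fingers":-1},
    {"offset":[2.78,0.76,0.26],"delta_rot":[0,0,-0.057],"fingers":-1},
    {"offset":[2.78,0.76,0.26],"delta_rot":[0,0,-0.057],"fingers":-1},
    {"offset":[2.78,0.76,0.26],"delta_rot":[0,0,-0.057],"fingers":-1},
    {"offset":[2.78,0.76,0.26],"delta_rot":[0,0,-0.057],"fingers":-1},
    {"offset":[2.78,0.76,0.26],"delta_rot":[0,0,-0.057],"fingers":-1},
    {"offset":[2.78,0.76,0.26],"delta_rot":[0,0,-0.057],"fingers":-1},
    {"offset":[2.78,0.76,0.26],"delta_rot":[0,0,-0.057],"fingers":-1}
  ]
}}

```text
t: 0.93
tool_pos: [0.428, -0.4512, 0.1715]
tool_rot: [-0.001, 0.91, 0.414, -0.0]
contact_force: [0.0, -0.5, -0.2]
finger_gap: -0.0002
grip_force: 0.0
```

{"api": "play_rows", "payload": {
  "commands": [
    {"offset":[2.78,0.76,0.26],"delta_rot":[0,0,-0.057],"fingers":-1},
    {"offset":[2.78,0.76,0.26],"delta_rot":[0,0,-0.057],"fingers":-1},
    {"offset":[2.78,0.76,0.26],"delta_rot":[0,0,-0.057],"fingers":-1},
    {"offset":[2.78,0.76,0.26],"delta_rot":[0,0,-0.057],"fingers":-1},
    {"offset":[2.78,0.76,0.26],"delta_rot":[0,0,-0.057],"fingers":-1},
    {"offset":[2.78,0.76,0.26],"delta_rot":[0,0,-0.057],"fingers":-1},
    {"offset":[2.78,0.76,0.26],"delta_rot":[0,0,-0.057],"fingers":-1},
    {"offset":[2.78,0.76,0.26],"delta_rot":[0,0,-0.057],"fingers":-1},
    {"offset":[2.78,0.76,0.26],"delta_rot":[0,0,-0.057],"fingers":-1},
    {"offset":[2.78,0.76,0.26],"delta_rot":[0,0,-0.057],"fingers":-1}
  ]
}}

```text
t: 1.77
tool_pos: [0.6169, -0.2387, 0.1454]
tool_rot: [-0.0, 0.757, 0.654, -0.0]
contact_force: [1.1, -0.2, -0.4]
finger_gap: -0.0001
grip_force: 0.0
```

Run:
```python
from h import *
g=BW([-.045,-.1-.029]); plan(g,.12,TB+np.pi/2,10)
```

```text
rows 10 offset [2.762 0.757 0.254] rotz -0.0564 | from [ 0.6169 -0.2387  0.1454] 1.4246
```

{"api": "play_rows", "payload": {
  "commands": [
    {"offset":[2.76,0.76,0.25],"delta_rot":[0,0,-0.056],"fingers":-1},
    {"offset":[2.76,0.76,0.25],"delta_rot":[0,0,-0.056],"fingers":-1},
    {"offset":[2.76,0.76,0.25],"delta_rot":[0,0,-0.056],"fingers":-1},
    {"offset":[2.76,0.76,0.25],"delta_rot":[0,0,-0.056],"fingers":-1},
    {"offset":[2.76,0.76,0.25],"delta_rot":[0,0,-0.056],"fingers":-1},
    {"offset":[2.76,0.76,0.25],"delta_rot":[0,0,-0.056],"fingers":-1},
    {"offset":[2.76,0.76,0.25],"delta_rot":[0,0,-0.056],"fingers":-1},
    {"offset":[2.76,0.76,0.25],"delta_rot":[0,0,-0.056],"fingers":-1},
    {"offset":[2.76,0.76,0.25],"delta_rot":[0,0,-0.056],"fingers":-1},
    {"offset":[2.76,0.76,0.25],"delta_rot":[0,0,-0.056],"fingers":-1}
  ]
}}

```text
t: 2.6
tool_pos: [0.6627, 0.0401, 0.1205]
tool_rot: [-0.0, 0.547, 0.837, -0.0]
contact_force: [0.5, 0.1, 0.2]
finger_gap: -0.0003
grip_force: 0.0
```

Run:
```python
from h import *
p,f,s=now(); print(p,f,s["contact_force"],"board frame",rot(TB).T@(p[:2]-B))
cv2.imwrite("pics/w1.png",viewer.read_camera("wrist")[:,:,::-1])
```

```text
[0.66273352 0.04011759 0.12048848] 1.984604484631888 [0.51359134 0.05250941 0.20059107] board frame [-0.04440431 -0.12950223]
```

View pics/w1.png

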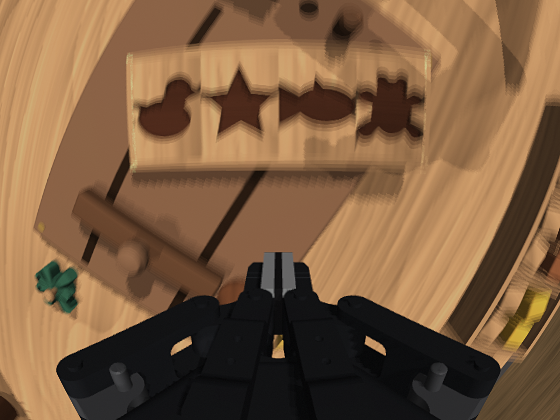

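The wrist view shows the board square ahead with its near edge at row ~168. The fingertips at column 278 point at its middle, and nothing lies under them.

{"api": "play_rows", "payload": {
  "commands": [
    {"offset":[0,0,1.95],"delta_rot":[0,0,0],"fingers":-1},
    {"offset":[0,0,1.95],"delta_rot":[0,0,0],"fingers":-1},
    {"offset":[0,0,1.95],"delta_rot":[0,0,0],"fingers":-1},
    {"offset":[0,0,1.95],"delta_rot":[0,0,0],"fingers":-1},
    {"offset":[0,0,1.0],"delta_rot":[0,0,0],"fingers":-1},
    {"offset":[0,0,0.95],"delta_rot":[0,0,0],"fingers":-1},
    {"offset":[0.3,0,0],"delta_rot":[0,0,0],"fingers":-1},
    {"offset":[0.3,0,0],"delta_rot":[0,0,0],"fingers":-1},
    {"offset":[0.3,0,0],"delta_rot":[0,0,0],"fingers":-1},
    {"offset":[0.3,0,0],"delta_rot":[0,0,0],"fingers":-1}
  ]
}}

```text
t: 3.48
tool_pos: [0.659, 0.05, 0.0252]
tool_rot: [0.001, 0.548, 0.837, 0.001]
contact_force: [0.6, 0.5, 0.5]
finger_gap: 0.0002
grip_force: 0.0
```

{"api": "play_rows", "payload": {
  "commands": [
    {"offset":[0.1,0,0],"delta_rot":[0,0,0],"fingers":-1},
    {"offset":[0.1,0,0],"delta_rot":[0,0,0],"fingers":-1},
    {"offset":[0.1,0,0],"delta_rot":[0,0,0],"fingers":-1},
    {"offset":[0.1,0,0],"delta_rot":[0,0,0],"fingers":-1},
    {"offset":[0.1,0,0],"delta_rot":[0,0,0],"fingers":-1},
    {"offset":[0.1,0,0],"delta_rot":[0,0,0],"fingers":-1},
    {"offset":[0.1,0,0],"delta_rot":[0,0,0],"fingers":-1},
    {"offset":[0.1,0,0],"delta_rot":[0,0,0],"fingers":-1},
    {"offset":[0.1,0,0],"delta_rot":[0,0,0],"fingers":-1},
    {"offset":[0,0,0],"delta_rot":[0,0,0],"fingers":-1}
  ]
}}

```text
t: 4.32
tool_pos: [0.6545, 0.0581, 0.0237]
tool_rot: [-0.0, 0.548, 0.837, -0.0]
contact_force: [-0.3, -0.3, -0.1]
finger_gap: -0.0004
grip_force: 0.0
```

Run:
```python
from h import *
p,f,s=now(); print(p,f,s["contact_force"],"board frame",rot(TB).T@(p[:2]-B))
a=viewer.read_camera("wrist")[:,:,::-1];b=viewer.read_camera("top")[:,:,::-1]
cv2.imwrite("pics/top2.png",b)
b=cv2.resize(b[115:305,150:350],None,fx=2.2,fy=2.2,interpolation=cv2.INTER_CUBIC)
cv2.imwrite("pics/w2.png",np.hstack([a[:418,120:460],b[:418]]))
```

```text
[0.65448953 0.05811456 0.02373927] 1.9819337488451576 [-0.27284183 -0.29818638 -0.07113714] board frame [-0.04464086 -0.10970834]
```

View pics/w2.png

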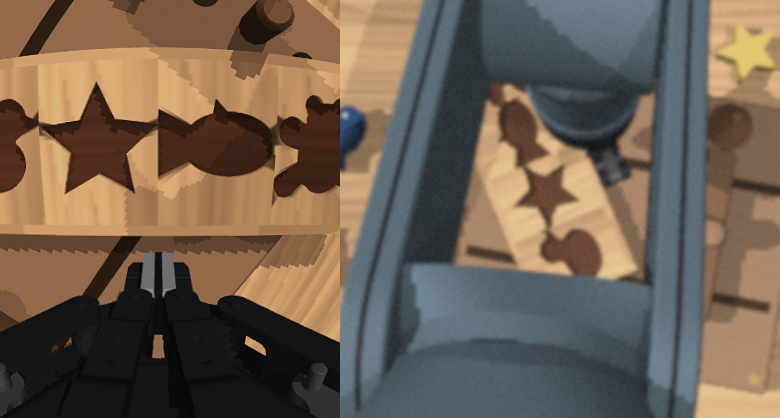

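The fingertips at (280,253) are still just short of the board's near edge at row ~232. The peg, at (385,20), is not yet touched. I'll measure with wrist rays.

```bash
cat >> h.py <<'E'
def wray(uv,z):
    c=viewer.calibration("wrist"); f=210/np.tan(np.radians(c["fov_y"]/2)); M=c["tool_from_camera"]
    uv=np.atleast_2d(uv).astype(float); d=uv-[c["cx"],c["cy"]]; r=np.linalg.norm(d,axis=1); t=r/f
    d=d/np.maximum(r,1e-9)[:,None]
    v=np.c_[d[:,0]*np.sin(t),-d[:,1]*np.sin(t),-np.cos(t)]@M[:3,:3].T
    s=env.sense();q=s["tool_rot"];m=R.from_quat([q[1],q[2],q[3],q[0]]).as_matrix()
    o=s["tool_pos"]+m@M[:3,3]; v=v@m.T
    return (o+v*((z-o[2])/v[:,2])[:,None])[:,:2]
E
python3 - <<'E'
from h import *
p,f,s=now()
for uv,z in (((280,226),.033),((280,236),.018),((280,52),.033),((180,228),.033),((400,228),.033),((391,10),.055),((280,253),.0237)):
    w=wray(uv,z)[0]; print(uv,z,np.round(w,4),"tool fwd/left",np.round(rot(f).T@(w-p[:2]),4),"holder",np.round(rot(TH).T@(w-T),4))
im=cv2.imread("pics/w2.png")[:,:340]
print(im[200:262:2,140].astype(int).sum(1)); print(im[30:80:2,160].astype(int).sum(1))
E
```

```text
(280, 226) 0.033 [0.6494 0.0719] tool fwd/left [ 0.0149 -0.0008] holder [0.062  0.0262]
(280, 236) 0.018 [0.6541 0.0613] tool fwd/left [ 0.0033 -0.0009] holder [0.0686 0.0166]
(280, 52) 0.033 [0.6128 0.1556] tool fwd/left [ 0.1062 -0.0007] holder [0.0113 0.1022]
(180, 228) 0.033 [0.5988 0.0482] tool fwd/left [0.0134 0.055 ] holder [ 0.0164 -0.006 ]
(400, 228) 0.033 [0.7127 0.0977] tool fwd/left [ 0.0132 -0.0691] holder [0.1198 0.0628]
(391, 10) 0.055 [0.6513 0.1936] tool fwd/left [ 0.1257 -0.0512] holder [0.0425 0.1464]
(280, 253) 0.0237 [0.6576 0.0535] tool fwd/left [-0.0053 -0.0009] holder [0.0733 0.0095]
[382 382 381 385 383 384 386 386 387 389 388 389 392 401 403 404 404 414
 120 162 218 216 215 216 215 212 336 330 326 327 331]
[275 274 275 275 274 274 275 275 266 417 411 413 412 412 425 523 511 514
 510 509 515 512 510 511 512]
```

Run:
```python
from h import *
p,f,s=now()
for uv,z in (((260,235),.033),((400,235),.033),((180,235),.033),((280,60),.033),((280,253),.033)):
    w=wray(uv,z)[0]; print(uv,z,"tool fwd/left",np.round(rot(f).T@(w-p[:2]),4),"board0",np.round(rot(TB).T@(w-B),4))
```

```text
(260, 235) 0.033 tool fwd/left [0.0096 0.0101] board0 [-0.0546 -0.1002]
(400, 235) 0.033 tool fwd/left [ 0.009  -0.0697] board0 [ 0.0251 -0.1014]
(180, 235) 0.033 tool fwd/left [0.0092 0.0555] board0 [-0.1    -0.1004]
(280, 60) 0.033 tool fwd/left [ 0.102  -0.0007] board0 [-0.0433 -0.0079]
(280, 253) 0.033 tool fwd/left [-0.0011 -0.0008] board0 [-0.0438 -0.111 ]
```

{"api": "play_rows", "payload": {
  "commands": [
    {"offset":[0.1,0,0],"delta_rot":[0,0,0],"fingers":-1},
    {"offset":[0.1,0,0],"delta_rot":[0,0,0],"fingers":-1},
    {"offset":[0.1,0,0],"delta_rot":[0,0,0],"fingers":-1},
    {"offset":[0.1,0,0],"delta_rot":[0,0,0],"fingers":-1},
    {"offset":[0.1,0,0],"delta_rot":[0,0,0],"fingers":-1},
    {"offset":[0.1,0,0],"delta_rot":[0,0,0],"fingers":-1},
    {"offset":[0.1,0,0],"delta_rot":[0,0,0],"fingers":-1},
    {"offset":[0.1,0,0],"delta_rot":[0,0,0],"fingers":-1},
    {"offset":[0.1,0,0],"delta_rot":[0,0,0],"fingers":-1},
    {"offset":[0.1,0,0],"delta_rot":[0,0,0],"fingers":-1}
  ]
}}

```text
t: 5.25
tool_pos: [0.6506, 0.0672, 0.0238]
tool_rot: [0.0, 0.548, 0.837, 0.0]
contact_force: [-0.1, 0.1, -0.4]
finger_gap: 0.0001
grip_force: 0.0
```

{"api": "play_rows", "payload": {
  "commands": [
    {"offset":[0.1,0,0],"delta_rot":[0,0,0],"fingers":-1},
    {"offset":[0.1,0,0],"delta_rot":[0,0,0],"fingers":-1},
    {"offset":[0.1,0,0],"delta_rot":[0,0,0],"fingers":-1},
    {"offset":[0.1,0,0],"delta_rot":[0,0,0],"fingers":-1},
    {"offset":[0.1,0,0],"delta_rot":[0,0,0],"fingers":-1},
    {"offset":[0.1,0,0],"delta_rot":[0,0,0],"fingers":-1},
    {"offset":[0.1,0,0],"delta_rot":[0,0,0],"fingers":-1},
    {"offset":[0.1,0,0],"delta_rot":[0,0,0],"fingers":-1},
    {"offset":[0,0,0],"delta_rot":[0,0,0],"fingers":-1},
    {"offset":[0,0,0],"delta_rot":[0,0,0],"fingers":-1}
  ]
}}

```text
t: 6.08
tool_pos: [0.6474, 0.0745, 0.0238]
tool_rot: [0.0, 0.548, 0.837, 0.0]
contact_force: [0.9, 0.6, -1.2]
finger_gap: -0.0001
grip_force: 0.0
```

Run:
```python
from h import *
p,f,s=now(); print(p,f,s["contact_force"])
cv2.imwrite("pics/w3.png",viewer.read_camera("wrist")[:,:,::-1])
```

```text
[0.64742553 0.07446707 0.02384707] 1.9819166993905761 [ 0.92485241  0.60887139 -1.24467895]
```

View pics/w3.png

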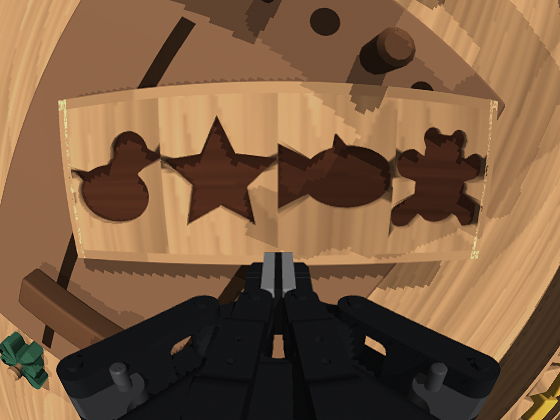

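The board is now against the fingertips (280,253). Its corners are at about (64,103), (495,103), (475,258) and (82,258), and the peg's foot is near (370,75).

Run:
```python
from h import *
p,f,s=now()
w=wray([(495,103),(475,258),(82,258),(64,103)],.033)
tb,b,M,r=fit([(.085,0),(.085,-.1),(-.175,-.1),(-.175,0)],w); print("board",tb,tb-TH,b,r)
print("tcp in board",M.T@(p[:2]-b),"peg in board",M.T@(H([.045,.15])-b), "board in holder",rot(TH).T@(b-T))
pt=wray([(395,47)],.055)[0]; print("peg top by wrist",pt,"vs",H([.045,.15]),M.T@(pt-b))
im=cv2.imread("pics/w3.png").astype(int).sum(2)
for c in (200,300,340,100,460): print(c,im[74:112:2,c], im[248:270:2,c])
```

```text
board 0.41093753137565436 0.5878375313756543 [0.65305559 0.17546477] [0.00359091 0.00357587 0.00287946 0.0043963 ]
tcp in board [-0.04551842 -0.09037368] peg in board [0.0097263  0.01896916] board in holder [0.04742593 0.12882112]
peg top by wrist [0.65273964 0.19399627] vs [0.65439455 0.19674005] [0.00711312 0.0171149 ]
200 [321 321 320 322 264 480 467 468 469 470 469 506 509 507 508 509 510 508
 509] [497 496 496 485 463 463 466 471 243 208 209]
300 [320 321 326 264 489 421 480 475 474 475 478 479 481 478 478 479 478 478
 479] [371 369 372 369 397 400 471 211  58  57  59]
340 [267 267 266 267 254 403 401 401 403 401 410 419 420 419 419 418 420 416
 418] [346 375 416 418 473 471 470 472 355 208 212]
100 [321 322 321 318 321 321 321 321 325 261 422 419 421 419 419 469 489 489
 488] [497 471 422 424 424 441 203 212 212 211 210]
460 [320 320 321 324 288 265 269 268 267 267 267 375 371 369 369 368 382 382
 383] [408 415 439 440 442 445 411 414 418 414 398]
```

{"api": "play_rows", "payload": {
  "commands": [
    {"offset":[0.1,0,0],"delta_rot":[0,0,0],"fingers":-1},
    {"offset":[0.1,0,0],"delta_rot":[0,0,0],"fingers":-1},
    {"offset":[0.1,0,0],"delta_rot":[0,0,0],"fingers":-1},
    {"offset":[0.1,0,0],"delta_rot":[0,0,0],"fingers":-1},
    {"offset":[0.1,0,0],"delta_rot":[0,0,0],"fingers":-1},
    {"offset":[0.1,0,0],"delta_rot":[0,0,0],"fingers":-1},
    {"offset":[0.1,0,0],"delta_rot":[0,0,0],"fingers":-1},
    {"offset":[0.1,0,0],"delta_rot":[0,0,0],"fingers":-1},
    {"offset":[0,0,0],"delta_rot":[0,0,0],"fingers":-1},
    {"offset":[0,0,0],"delta_rot":[0,0,0],"fingers":-1}
  ]
}}

```text
t: 6.97
tool_pos: [0.6442, 0.0818, 0.0238]
tool_rot: [-0.0, 0.548, 0.837, -0.0]
contact_force: [0.8, -0.4, -1.1]
finger_gap: -0.0
grip_force: 0.0
```

Run:
```python
from h import *
p,f,s=now(); print(p,f,s["contact_force"],rot(TB).T@(p[:2]-B))
cv2.imwrite("pics/w4.png",viewer.read_camera("wrist")[:,:,::-1])
```

```text
[0.64418891 0.08183429 0.02380789] 1.9819021250521613 [ 0.78639668 -0.42236005 -1.11363554] [-0.04443633 -0.08384936]
```

View pics/w4.png

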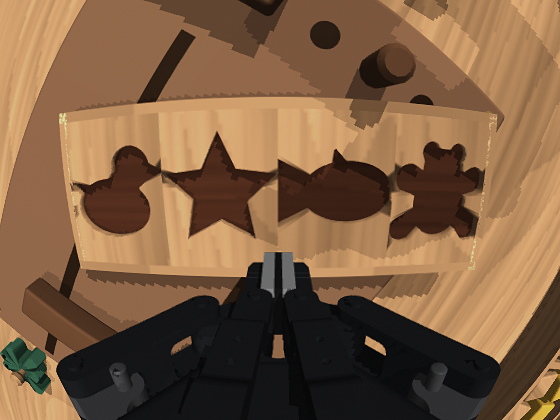

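The near edge is at row ~276 while the fingertips at row 253 overlap it. The board has not moved against the peg (395,62), so the fingers passed over it. I'll back off and feel for the base.

{"api": "play_rows", "payload": {
  "commands": [
    {"offset":[-1.0,0,0],"delta_rot":[0,0,0],"fingers":-1},
    {"offset":[-1.0,0,0],"delta_rot":[0,0,0],"fingers":-1},
    {"offset":[-1.0,0,0],"delta_rot":[0,0,0],"fingers":-1},
    {"offset":[-0.8,0,0],"delta_rot":[0,0,0],"fingers":-1},
    {"offset":[0,0,0.05],"delta_rot":[0,0,0],"fingers":-1},
    {"offset":[0,0,0.1],"delta_rot":[0,0,0],"fingers":-1},
    {"offset":[0,0,0.1],"delta_rot":[0,0,0],"fingers":-1},
    {"offset":[0,0,0.05],"delta_rot":[0,0,0],"fingers":-1},
    {"offset":[0,0,0],"delta_rot":[0,0,0],"fingers":-1},
    {"offset":[0,0,0],"delta_rot":[0,0,0],"fingers":-1}
  ]
}}

```text
t: 7.85
tool_pos: [0.6592, 0.0474, 0.0208]
tool_rot: [-0.0, 0.548, 0.837, -0.0]
contact_force: [-0.1, 0.3, -0.6]
finger_gap: 0.0001
grip_force: 0.0
```

Run:
```python
from h import *
p,f,s=now(); print(p,f,s["contact_force"],s["joint_positions"])
cv2.imwrite("pics/w5.png",viewer.read_camera("wrist")[:,:,::-1])
im=cv2.imread("pics/w5.png")[225:420,150:410]; cv2.imwrite("pics/w5c.png",cv2.resize(im,None,fx=3,fy=3,interpolation=cv2.INTER_CUBIC))
```

```text
[0.65920618 0.04736162 0.02075683] 1.982406865267677 [-0.10176367  0.3006878  -0.63781361] [-9.67405823e-02  6.05069908e-01  1.45489506e+00  3.72465805e-05
  1.08186652e+00 -5.08368633e-01]
```

View pics/w5c.png

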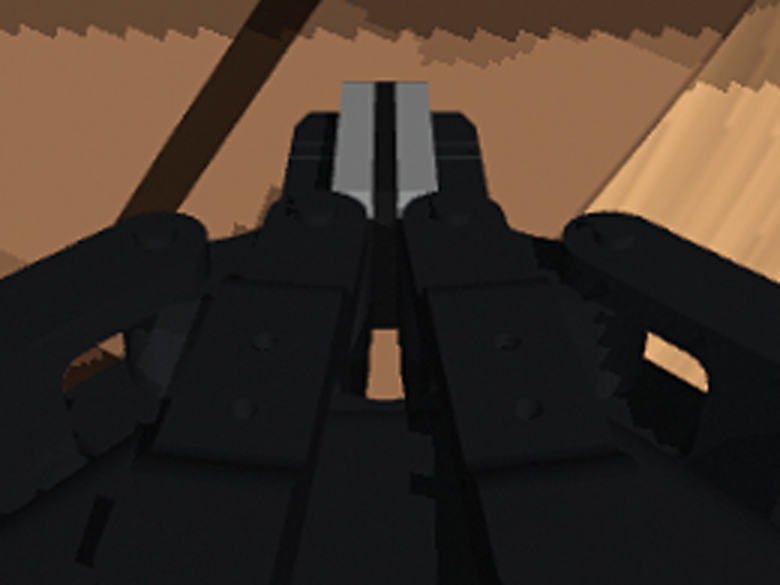

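Run:
```python
from h import *
p,f,s=now(); im=viewer.read_camera("scene"); cv2.imwrite("pics/s5.png",im[:,:,::-1])
print([(dz,proj("scene",p+[0,0,dz])[0].round(1)) for dz in (0,.02,.04,.06)])
u,v=proj("scene",p+[0,0,.02])[0].astype(int)
hsv=cv2.cvtColor(im,cv2.COLOR_RGB2HSV)
for r in range(v-40,v+25,2): print(r,' '.join(f"{hsv[r,c,1]:3d}/{hsv[r,c,2]:3d}" for c in range(u-14,u+16,3)))
```

```text
[(0, array([296.7, 254. ])), (0.02, array([296.9, 246.1])), (0.04, array([297., 238.])), (0.06, array([297.2, 229.8]))]
206  69/ 52  81/ 82  75/ 44  81/ 44  83/ 43  81/ 44  81/ 44  79/ 42  83/ 43  75/ 44
208  69/ 48 118/123  81/ 44  79/ 45  83/ 43  71/ 43  85/ 42  71/ 43  85/ 42  83/ 43
210  85/ 45 118/ 84  77/ 43  75/ 44  77/ 43  77/ 43  89/ 43  77/ 43  79/ 42  85/ 42
212  83/ 46  79/ 45  81/ 44  83/ 43  83/ 43  75/ 44  73/ 42  79/ 42  85/ 42 101/ 43
214  79/ 45  67/ 46  70/ 44  81/ 44  77/ 43  83/ 43  83/ 43  85/ 42  61/ 46 101/ 58
216  83/ 46  68/ 45  81/ 44  77/ 43  77/ 43  83/ 43  83/ 43  77/ 43  72/ 46 128/174
218 165/ 99  79/ 45  75/ 44  87/ 44  81/ 41  79/ 42  85/ 42  74/ 45  75/ 44 135/218
220 167/104 168/102  83/ 43  83/ 43  48/ 48  83/ 43  68/ 45  85/ 42  74/ 45  99/ 59
222 137/201 138/185 119/107  79/ 42  79/ 42  89/ 43  68/ 45  55/ 46  75/ 41  79/ 42
224 138/191 137/193 136/175  85/ 42  79/ 42  77/ 43  75/ 44  70/ 44  79/ 42  77/ 43
226 138/192 140/184 137/179  28/ 64  50/ 51  79/ 42  79/ 42  79/ 42  77/ 43  83/ 43
228 139/193 141/181 135/224  13/ 77  27/ 67  83/ 43  83/
[... 1091 characters left out ...]
/ 89 135/ 89 133/ 90 129/ 97
256 136/158 133/157 136/158 134/158 133/157 133/157 132/131 138/ 89 135/ 89 138/ 89
258 135/157 133/157 136/158 134/158 135/157 134/158 134/135 134/129 133/ 90 132/ 89
260 133/157 135/157 135/157 134/158 134/158 135/157 134/158 134/135 134/129 135/ 89
262 135/157 135/159 134/158 134/158 134/158 136/158 135/159 133/159 135/155 133/132
264 133/157 134/158 136/158 134/158 134/158 132/158 132/158 134/158 133/159 134/158
266 134/158 133/159 134/158 134/158 134/158 134/158 134/158 134/158 135/157 134/158
268 133/159 136/158 134/158 136/158 134/158 132/159 136/158 132/158 133/157 132/158
270 134/158 135/157 134/158 134/158 134/158 134/158 134/158 134/158 134/158 134/158
```

Both views put the visible fingertips well above the reported TCP, so I'll lower gently by feel.

{"api": "play_rows", "payload": {
  "commands": [
    {"offset":[0,0,0.2],"delta_rot":[0,0,0],"fingers":-1},
    {"offset":[0,0,0.2],"delta_rot":[0,0,0],"fingers":-1},
    {"offset":[0,0,0.2],"delta_rot":[0,0,0],"fingers":-1},
    {"offset":[0,0,0.2],"delta_rot":[0,0,0],"fingers":-1},
    {"offset":[0,0,0.1],"delta_rot":[0,0,0],"fingers":-1},
    {"offset":[0,0,0.05],"delta_rot":[0,0,0],"fingers":-1},
    {"offset":[0,0,0.05],"delta_rot":[0,0,0],"fingers":-1},
    {"offset":[0,0,0],"delta_rot":[0,0,0],"fingers":-1},
    {"offset":[0,0,0],"delta_rot":[0,0,0],"fingers":-1},
    {"offset":[0,0,0],"delta_rot":[0,0,0],"fingers":-1}
  ]
}}

```text
t: 8.78
tool_pos: [0.6595, 0.0469, 0.0109]
tool_rot: [0.0, 0.548, 0.837, 0.0]
contact_force: [0.2, -0.7, -0.9]
finger_gap: 0.0
grip_force: 0.0
```

Run:
```python
from h import *
p,f,s=now(); im=viewer.read_camera("scene"); cv2.imwrite("pics/s6.png",im[:,:,::-1]); print(p,s["contact_force"])
cv2.imwrite("pics/s6c.png",cv2.resize(im[150:310,180:400,::-1],None,fx=3.5,fy=3.5,interpolation=cv2.INTER_CUBIC))
print([(dz,proj("scene",p+[0,0,dz])[0].round(1)) for dz in (0,.02,.04)])
```

```text
[0.65949561 0.04689695 0.01092648] [ 0.16209761 -0.70715277 -0.85227971]
[(0, array([296.5, 257.9])), (0.02, array([296.6, 250.1])), (0.04, array([296.8, 242.2]))]
```

View pics/s6c.png

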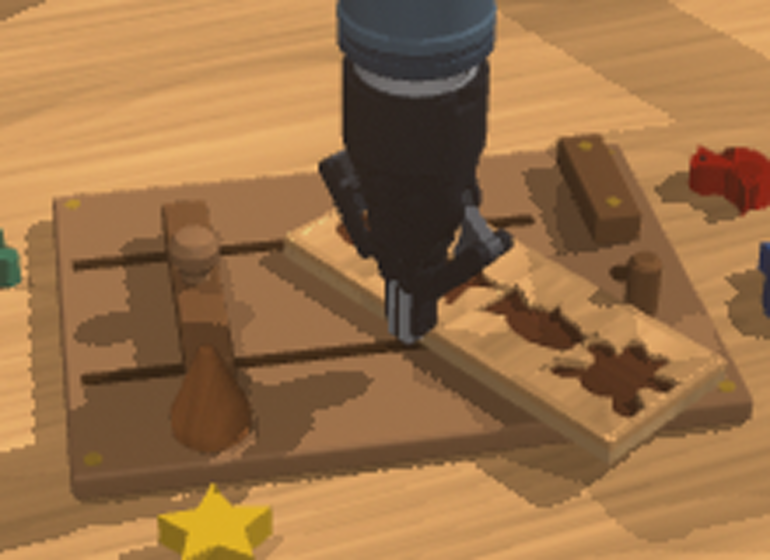

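The crop shows the fingertip bottom at about (408,345), free of the base and beside the board's near edge. By projection the tip is about 24 mm above the reported TCP, so I'll go lower.

{"api": "play_rows", "payload": {
  "commands": [
    {"offset":[0,0,0.1],"delta_rot":[0,0,0],"fingers":-1},
    {"offset":[0,0,0.1],"delta_rot":[0,0,0],"fingers":-1},
    {"offset":[0,0,0.1],"delta_rot":[0,0,0],"fingers":-1},
    {"offset":[0,0,0.1],"delta_rot":[0,0,0],"fingers":-1},
    {"offset":[0,0,0.1],"delta_rot":[0,0,0],"fingers":-1},
    {"offset":[0,0,0.1],"delta_rot":[0,0,0],"fingers":-1},
    {"offset":[0,0,0.1],"delta_rot":[0,0,0],"fingers":-1},
    {"offset":[0,0,0.1],"delta_rot":[0,0,0],"fingers":-1},
    {"offset":[0,0,0],"delta_rot":[0,0,0],"fingers":-1},
    {"offset":[0,0,0],"delta_rot":[0,0,0],"fingers":-1}
  ]
}}

```text
t: 9.67
tool_pos: [0.6594, 0.0469, 0.0027]
tool_rot: [-0.0, 0.548, 0.837, -0.0]
contact_force: [0.1, -0.5, 0.1]
finger_gap: 0.0001
grip_force: 0.0
```

{"api": "play_rows", "payload": {
  "commands": [
    {"offset":[0,0,0.06],"delta_rot":[0,0,0],"fingers":-1},
    {"offset":[0,0,0.06],"delta_rot":[0,0,0],"fingers":-1},
    {"offset":[0,0,0.06],"delta_rot":[0,0,0],"fingers":-1},
    {"offset":[0,0,0.06],"delta_rot":[0,0,0],"fingers":-1},
    {"offset":[0,0,0.06],"delta_rot":[0,0,0],"fingers":-1},
    {"offset":[0,0,0.06],"delta_rot":[0,0,0],"fingers":-1},
    {"offset":[0,0,0.06],"delta_rot":[0,0,0],"fingers":-1},
    {"offset":[0,0,0.06],"delta_rot":[0,0,0],"fingers":-1},
    {"offset":[0,0,0],"delta_rot":[0,0,0],"fingers":-1},
    {"offset":[0,0,0],"delta_rot":[0,0,0],"fingers":-1}
  ]
}}

```text
t: 10.5
tool_pos: [0.6594, 0.0469, -0.0021]
tool_rot: [-0.0, 0.548, 0.837, -0.0]
contact_force: [-0.3, 0.2, -0.2]
finger_gap: -0.0004
grip_force: 0.0
```

Run:
```python
from h import *
p,f,s=now(); im=viewer.read_camera("scene"); cv2.imwrite("pics/s7.png",im[:,:,::-1]); print(p,s["contact_force"])
print([(dz,proj("scene",p+[0,0,dz])[0].round(1)) for dz in (0,.02,.04)])
hsv=cv2.cvtColor(im,cv2.COLOR_RGB2HSV)
for r in range(236,266,1): print(r,' '.join(f"{hsv[r,c,1]:3d}/{hsv[r,c,2]:3d}" for c in range(286,310,2)))
```

```text
[ 0.65937471  0.04691148 -0.00205743] [-0.30430676  0.24569749 -0.2121378 ]
[(0, array([296.4, 262.9])), (0.02, array([296.5, 255.2])), (0.04, array([296.7, 247.3]))]
236 124/111 140/122  60/ 47   9/ 87  75/ 41  71/ 43  71/ 43  79/ 42  83/ 43  79/ 42  79/ 42  85/ 42
237 119/114 124/117  54/ 47  16/ 79  50/ 51  70/ 44  79/ 42  73/ 42  75/ 41  73/ 42  81/ 41  83/ 49
238 118/115 118/115  60/ 47  17/ 75   8/ 94  75/ 41  73/ 42  75/ 41  79/ 42  77/ 43  81/ 41 121/116
239 125/112 114/116  54/ 47  17/ 77   8/ 95  17/ 74  81/ 41  87/ 41  73/ 42  85/ 42 107/ 55 140/190
240 132/110 122/113  53/ 48  17/ 77  11/ 95  11/ 89  73/ 42  79/ 42  83/ 43  92/ 50 138/191 139/193
241 134/110 133/111  54/ 47  16/ 78   8/ 95   8/ 90  71/ 43  73/ 42  74/ 45  98/ 65 138/194 136/191
242 136/109 132/110  54/ 47  16/ 78   8/ 95   8/ 90  85/ 42  51/ 45  54/ 47 103/ 67 136/193 138/207
243 134/110 134/110  64/ 48  16/ 78   8/ 95   8/ 90  79/ 42  61/ 46  62/ 45 107/ 88 137/209 137/193
244 134/110 137/110  58/ 48  16/ 78   8/ 95  11/ 91  77/ 43  58/ 44  62/ 45 102/ 85 137/186 138/190
245 134/110 134/110  92/ 72  16/ 
[... 1366 characters left out ...]

259 136/111 133/111 134/110 135/119 135/159 132/156 135/136 131/136 133/136 131/132 133/ 90 133/ 88
260 134/110 136/111 132/154 133/155 133/159 133/159 134/156 134/156 133/136 133/136 133/130 133/ 90
261 132/110 133/113 134/158 134/158 134/158 133/159 132/158 134/158 132/156 132/156 133/136 133/130
262 134/114 134/154 134/158 133/159 134/158 133/159 134/158 132/158 132/158 134/158 134/135 133/136
263 132/154 134/158 135/159 134/158 131/158 135/159 133/159 133/159 135/159 133/159 133/155 134/156
264 133/159 134/158 133/159 133/159 135/159 134/158 134/158 135/159 134/158 134/158 135/159 134/158
265 134/158 135/159 133/159 132/158 134/158 133/159 134/158 134/158 133/159 135/159 133/159 134/158
```

The fingertip bottom is now at about row 253, i.e. z ≈ 24 mm, below the board's top. Now the push.

{"api": "play_rows", "payload": {
  "commands": [
    {"offset":[0.3,0,0.1],"delta_rot":[0,0,0],"fingers":-1},
    {"offset":[0.3,0,0],"delta_rot":[0,0,0],"fingers":-1},
    {"offset":[0.2,0,0],"delta_rot":[0,0,0],"fingers":-1},
    {"offset":[0.2,0,0],"delta_rot":[0,0,0],"fingers":-1},
    {"offset":[0.2,0,0],"delta_rot":[0,0,0],"fingers":-1},
    {"offset":[0.2,0,0],"delta_rot":[0,0,0],"fingers":-1},
    {"offset":[0.2,0,0],"delta_rot":[0,0,0],"fingers":-1},
    {"offset":[0.2,0,0],"delta_rot":[0,0,0],"fingers":-1},
    {"offset":[0.2,0,0],"delta_rot":[0,0,0],"fingers":-1},
    {"offset":[0.2,0,0],"delta_rot":[0,0,0],"fingers":-1}
  ]
}}

```text
t: 11.38
tool_pos: [0.6519, 0.0646, -0.0022]
tool_rot: [0.002, 0.548, 0.837, -0.001]
contact_force: [1.5, -11.4, 3.4]
finger_gap: -0.0001
grip_force: 5.2
```

```bash
cat >> h.py <<'E'
def edges(img,cols,tag=""):
    """wrist picture: rows of strong vertical change, top part = far edge, near part = near edge"""
    g=cv2.GaussianBlur(cv2.cvtColor(img,cv2.COLOR_RGB2GRAY),(3,3),0).astype(int)
    for c in cols:
        d=np.abs(g[4:,c]-g[:-4,c]); k=[r+2 for r in range(3,len(d)-3) if d[r]>25 and d[r]==d[r-3:r+4].max()]
        print(tag,c,k)
E
python3 - <<'E'
from h import *
p,f,s=now(); im=viewer.read_camera("wrist"); cv2.imwrite("pics/w8.png",im[:,:,::-1]); print(p,s["contact_force"],rot(TB).T@(p[:2]-B))
edges(im,(150,200,240,320,400))
E
```

```text
[ 0.6518684   0.0646157  -0.00218052] [  1.51326708 -11.37701282   3.37850064] [-0.04440009 -0.10270282]
 150 [8, 39, 123, 134, 141, 250, 266, 267, 317]
 200 [35, 79, 80, 185, 252, 270, 295]
 240 [8, 33, 118, 156, 164, 165, 198, 211, 253, 260]
 320 [33, 109, 120, 174, 253, 271, 300]
 400 [41, 74, 75, 122, 123, 173, 174, 252, 269, 282, 314]
```

Contact at 11 N: the board has reached the peg, which matches the ~7 mm gap. Back off, step 26 mm towards the −x end, and come forward again.

{"api": "play_rows", "payload": {
  "commands": [
    {"offset":[-0.6,0,0],"delta_rot":[0,0,0],"fingers":-1},
    {"offset":[0,-0.6,0],"delta_rot":[0,0,0],"fingers":-1},
    {"offset":[0,-1.0,0],"delta_rot":[0,0,0],"fingers":-1},
    {"offset":[0,-1.0,0],"delta_rot":[0,0,0],"fingers":-1},
    {"offset":[0,0,0],"delta_rot":[0,0,0],"fingers":-1},
    {"offset":[0.2,0,0],"delta_rot":[0,0,0],"fingers":-1},
    {"offset":[0.2,0,0],"delta_rot":[0,0,0],"fingers":-1},
    {"offset":[0.1,0,0],"delta_rot":[0,0,0],"fingers":-1},
    {"offset":[0.05,0,0],"delta_rot":[0,0,0],"fingers":-1},
    {"offset":[0,0,0],"delta_rot":[0,0,0],"fingers":-1}
  ]
}}

```text
t: 12.27
tool_pos: [0.6278, 0.0553, -0.0025]
tool_rot: [0.001, 0.548, 0.837, -0.0]
contact_force: [-0.5, -4.4, 1.4]
finger_gap: 0.0001
grip_force: 2.6
```

Run:
```python
from h import *
p,f,s=now(); im=viewer.read_camera("wrist"); cv2.imwrite("pics/w9.png",im[:,:,::-1]); print(p,f,s["contact_force"],rot(TB).T@(p[:2]-B))
edges(im,(100,150,200,240,320,400))
print("peg in tool fwd/left",rot(f).T@(H([.045,.15])-p[:2]))
```

```text
[ 0.62784453  0.05525202 -0.0025149 ] 1.982375489018597 [-0.49621382 -4.43881361  1.42329451] [-0.07015708 -0.10151853]
 100 [43, 134, 186, 192, 244, 259, 319, 340, 341, 391]
 150 [36, 85, 196, 247, 264, 317]
 200 [32, 116, 127, 136, 250, 265, 295]
 240 [30, 114, 192, 213, 251, 270, 281, 293]
 320 [33, 120, 139, 253, 273, 300]
 400 [42, 111, 186, 187, 253, 270, 314]
peg in tool fwd/left [ 0.11905087 -0.08093613]
```

{"api": "play_rows", "payload": {
  "commands": [
    {"offset":[0.21,-0.3,0],"delta_rot":[0,0,0.025],"fingers":-1},
    {"offset":[0.21,-0.3,0],"delta_rot":[0,0,0.025],"fingers":-1},
    {"offset":[0.21,-0.3,0],"delta_rot":[0,0,0.025],"fingers":-1},
    {"offset":[0.21,-0.3,0],"delta_rot":[0,0,0.025],"fingers":-1},
    {"offset":[0.21,-0.3,0],"delta_rot":[0,0,0.025],"fingers":-1},
    {"offset":[0.21,-0.3,0],"delta_rot":[0,0,0.025],"fingers":-1},
    {"offset":[0.21,-0.3,0],"delta_rot":[0,0,0.025],"fingers":-1},
    {"offset":[0.21,-0.3,0],"delta_rot":[0,0,0.025],"fingers":-1},
    {"offset":[0.21,-0.3,0],"delta_rot":[0,0,0.025],"fingers":-1},
    {"offset":[0,0,0],"delta_rot":[0,0,0],"fingers":-1}
  ]
}}

```text
t: 13.15
tool_pos: [0.5962, 0.0667, -0.0025]
tool_rot: [0.0, 0.639, 0.77, 0.001]
contact_force: [-0.3, -0.0, 1.8]
finger_gap: -0.0004
grip_force: 0.6
```

Run:
```python
from h import *
p,f,s=now(); im=viewer.read_camera("wrist"); cv2.imwrite("pics/w10.png",im[:,:,::-1]); print(p,f,s["contact_force"],"theta cmd",f-np.pi/2-TH)
print("peg in tool fwd/left",rot(f).T@(H([.045,.15])-p[:2]))
```

```text
[ 0.59616747  0.06667274 -0.00254755] 1.756362689048477 [-0.28159385 -0.01255556  1.82923551] theta cmd 0.36246636225358037
peg in tool fwd/left [ 0.11709122 -0.08122527]
```

View pics/w10.png

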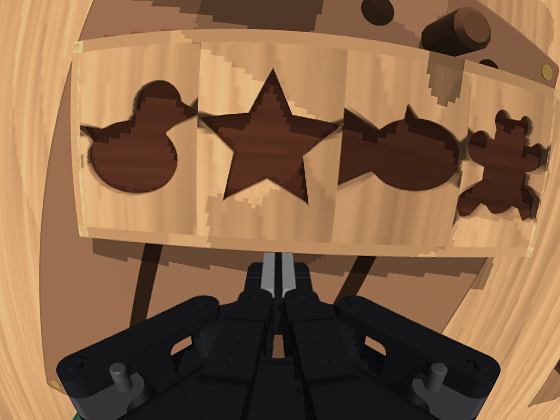

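The wrist view shows the board swinging about the peg (foot ≈ (440,50), touching the far edge). The near edge runs from (82,237) to (533,257), so I'm getting its pose by rays, with the plane height free as a check.

Run:
```python
from h import *
p,f,s=now()
L=[(.085,0),(.085,-.1),(-.175,-.1),(-.175,0)]
for z in (.033,.025,.018,.010,.003,-.005):
    w=wray([(553,72),(533,257),(82,237),(76,44)],z)
    tb,b,M,r=fit(L,w); print(z,"rel",round(tb-TH,3),"b holder",(rot(TH).T@(b-T)).round(4),"tcp in board",(M.T@(p[:2]-b)).round(4),"peg",(M.T@(H([.045,.15])-b)).round(4),(r*1000).round(1))
```

```text
0.033 rel 0.33 b holder [0.0398 0.1401] tcp in board [-0.0692 -0.1122] peg [0.0081 0.0077] [7.6 5.2 2.  4.1]
0.025 rel 0.33 b holder [0.0415 0.14  ] tcp in board [-0.0708 -0.1115] peg [0.0066 0.0083] [ 7.5 11.6  6.   4. ]
0.018 rel 0.33 b holder [0.043  0.1399] tcp in board [-0.0721 -0.111 ] peg [0.0052 0.0089] [12.4 18.3 12.9 10.7]
0.01 rel 0.33 b holder [0.0447 0.1398] tcp in board [-0.0737 -0.1103] peg [0.0036 0.0095] [19.4 26.3 20.8 18.4]
0.003 rel 0.33 b holder [0.0461 0.1397] tcp in board [-0.0751 -0.1098] peg [0.0022 0.0101] [25.9 33.3 27.7 25.2]
-0.005 rel 0.33 b holder [0.0478 0.1396] tcp in board [-0.0767 -0.1091] peg [0.0007 0.0107] [33.5 41.4 35.6 33. ]
```

{"api": "play_rows", "payload": {
  "commands": [
    {"offset":[0.24,-0.35,0],"delta_rot":[0,0,0.03],"fingers":-1},
    {"offset":[0.24,-0.35,0],"delta_rot":[0,0,0.03],"fingers":-1},
    {"offset":[0.24,-0.35,0],"delta_rot":[0,0,0.03],"fingers":-1},
    {"offset":[0.24,-0.35,0],"delta_rot":[0,0,0.03],"fingers":-1},
    {"offset":[0.24,-0.35,0],"delta_rot":[0,0,0.03],"fingers":-1},
    {"offset":[0.24,-0.35,0],"delta_rot":[0,0,0.03],"fingers":-1},
    {"offset":[0.24,-0.35,0],"delta_rot":[0,0,0.03],"fingers":-1},
    {"offset":[0.24,-0.35,0],"delta_rot":[0,0,0.03],"fingers":-1},
    {"offset":[0.24,-0.35,0],"delta_rot":[0,0,0.03],"fingers":-1},
    {"offset":[0,0,0],"delta_rot":[0,0,0],"fingers":-1}
  ]
}}

```text
t: 14.03
tool_pos: [0.5631, 0.0859, -0.0027]
tool_rot: [0.0, 0.736, 0.677, 0.0]
contact_force: [0.2, -1.0, 2.0]
finger_gap: 0.0001
grip_force: 0.7
```

```bash
cat >> h.py <<'E'
def lines(name):
    """far/near edge pixel pairs of the board in a wrist picture -> fitted lines at z=.033 in holder axes"""
    im=viewer.read_camera("wrist"); cv2.imwrite(name,im[:,:,::-1])
    g=cv2.GaussianBlur(cv2.cvtColor(im,cv2.COLOR_RGB2GRAY),(3,3),0).astype(int)
    near=[]
    for c in list(range(120,215,6))+list(range(325,460,6)):
        d=g[:-4,c]-g[4:,c]; r=225+int(np.argmax(d[225:285])); near.append((c,r+2))
    w=(wray(near,.033)-T)@rot(TH); k=np.ones(len(w),bool)
    for _ in range(4):
        a=np.polyfit(w[k,0],w[k,1],1); e=w[:,1]-np.polyval(a,w[:,0]); k=np.abs(e)<max(.0015,1.5*np.median(np.abs(e)))
    print("near edge: slope",np.arctan(a[0]).round(4),"y at x=0",a[1].round(4),"used",k.sum(),len(k),"x",w[k,0].min().round(3),w[k,0].max().round(3))
def stat():
    p,f,s=now(); print(s["t"],p.round(4),"theta",round(f-np.pi/2-TH,4),"F holder",np.round(rot(TH).T@s["contact_force"][:2],1),s["contact_force"][2].round(1),"tcp holder",(rot(TH).T@(p[:2]-T)).round(4),"peg fwd/left",(rot(f).T@(H([.045,.15])-p[:2])).round(4))
E
python3 - <<'E'
from h import *
stat(); lines("pics/w11.png")
E
```

```text
14.0333 [ 0.5631  0.0859 -0.0027] theta 0.093 F holder [ 0.4 -0.9] 2.0 tcp holder [-0.0253  0.0248] peg fwd/left [ 0.1181 -0.0817]
near edge: slope 0.0488 y at x=0 0.0372 used 39 39 x -0.106 0.067
```

{"api": "play_rows", "payload": {
  "commands": [
    {"offset":[0.08,-0.1,0],"delta_rot":[0,0,0.015],"fingers":-1},
    {"offset":[0.08,-0.1,0],"delta_rot":[0,0,0.015],"fingers":-1},
    {"offset":[0.08,-0.1,0],"delta_rot":[0,0,0.015],"fingers":-1},
    {"offset":[0.08,-0.1,0],"delta_rot":[0,0,0.015],"fingers":-1},
    {"offset":[0.05,0,0],"delta_rot":[0,0,0.015],"fingers":-1},
    {"offset":[0.05,0,0],"delta_rot":[0,0,0.015],"fingers":-1},
    {"offset":[0.05,0,0],"delta_rot":[0,0,0],"fingers":-1},
    {"offset":[0.05,0,0],"delta_rot":[0,0,0],"fingers":-1},
    {"offset":[0,0,0],"delta_rot":[0,0,0],"fingers":-1},
    {"offset":[0,0,0],"delta_rot":[0,0,0],"fingers":-1}
  ]
}}

```text
t: 14.92
tool_pos: [0.5586, 0.09, -0.003]
tool_rot: [-0.0, 0.766, 0.643, -0.001]
contact_force: [-2.4, -6.9, 6.3]
finger_gap: 0.0002
grip_force: 3.9
```

Run:
```python
from h import *
stat(); lines("pics/w12.png")
```

```text
14.9167 [ 0.5586  0.09   -0.003 ] theta 0.0029 F holder [-1.1 -7.2] 6.3 tcp holder [-0.0305  0.0281] peg fwd/left [ 0.1217 -0.0758]
near edge: slope 0.0059 y at x=0 0.0393 used 39 39 x -0.111 0.062
```

{"api": "play_rows", "payload": {
  "commands": [
    {"offset":[0.05,0,0],"delta_rot":[0,0,0],"fingers":-1},
    {"offset":[0.05,0,0],"delta_rot":[0,0,0],"fingers":-1},
    {"offset":[0.05,0,0],"delta_rot":[0,0,0],"fingers":-1},
    {"offset":[0,0,0],"delta_rot":[0,0,0],"fingers":-1},
    {"offset":[0,0,0],"delta_rot":[0,0,0],"fingers":-1},
    {"offset":[0,0,0],"delta_rot":[0,0,0],"fingers":-1},
    {"offset":[0,0,0],"delta_rot":[0,0,0],"fingers":-1},
    {"offset":[0,0,0],"delta_rot":[0,0,0],"fingers":-1},
    {"offset":[0,0,0],"delta_rot":[0,0,0],"fingers":-1},
    {"offset":[0,0,0],"delta_rot":[0,0,0],"fingers":-1}
  ]
}}

```text
t: 15.8
tool_pos: [0.5582, 0.0908, -0.003]
tool_rot: [-0.0, 0.766, 0.643, -0.002]
contact_force: [-2.6, -8.2, 7.1]
finger_gap: 0.0
grip_force: 5.6
```

Run:
```python
from h import *
stat(); lines("pics/w13.png")
# fixed-jaw: gap along far edge, dark/bright rows at several columns
im=cv2.imread("pics/w13.png"); g=cv2.cvtColor(im,cv2.COLOR_BGR2GRAY)
for c in (60,100,140,180,220,260,300,400,430): print(c,g[0:64:3,c])
```

```text
15.8 [ 0.5582  0.0908 -0.003 ] theta 0.003 F holder [-1.2 -8.5] 7.1 tcp holder [-0.031   0.0288] peg fwd/left [ 0.121  -0.0764]
near edge: slope -0.0012 y at x=0 0.0397 used 39 39 x -0.112 0.062
60 [148 147 147 147 146 146 146 145 172 173 172 172 174 175 175 176 177 179
 179 180 182 184]
100 [ 74  74  73  73  73  73  73  72  72  71  71  71  72  49  29 104 136 132
 159 158 178 177]
140 [ 74  74  74  74  74  74  74  73  73  72  66  41  25  17  82  82  81  80
 108 149 150 148]
180 [ 75  75  76  75  74  75  74  75  74  48  29  21  95  92  91  92  78 131
 129 129 129 129]
220 [ 78  77  77  77  76  76  77  74  45  29  21  96  93  92  92  98 160 156
 156 158 157 157]
260 [ 79  79  78  79  79  77  78  61  35  24  41  92  93  93  93 152 145 146
 146 145 146 145]
300 [ 76  76  75  76  75  76  75  64  37  24  25  94  94  94  94 139 153 152
 152 152 153 152]
400 [100 100 101 100  99 100 100 100 100  99 101  99 100 143 150 150 151 151
 150 149 148 149]
430 [100 100 100 104  44  38  31  27  25  23  23  21  21  21  18  92  89  88
 136 170 168 166]
```

{"api": "play_rows", "payload": {
  "commands": [
    {"offset":[0.05,0,0],"delta_rot":[0,0,0],"fingers":-1},
    {"offset":[0.05,0,0],"delta_rot":[0,0,0],"fingers":-1},
    {"offset":[0.05,0,0],"delta_rot":[0,0,0],"fingers":-1},
    {"offset":[0.05,0,0],"delta_rot":[0,0,0],"fingers":-1},
    {"offset":[0,0,0],"delta_rot":[0,0,0],"fingers":-1},
    {"offset":[0,0,0],"delta_rot":[0,0,0],"fingers":-1},
    {"offset":[0,0,0],"delta_rot":[0,0,0],"fingers":-1},
    {"offset":[0,0,0],"delta_rot":[0,0,0],"fingers":-1},
    {"offset":[0,0,0],"delta_rot":[0,0,0],"fingers":-1},
    {"offset":[0,0,0],"delta_rot":[0,0,0],"fingers":-1}
  ]
}}

```text
t: 16.68
tool_pos: [0.5583, 0.091, -0.003]
tool_rot: [0.001, 0.766, 0.643, -0.003]
contact_force: [-5.4, -16.8, 7.2]
finger_gap: -0.0
grip_force: 8.4
```

Run:
```python
from h import *
stat(); lines("pics/w14.png")
im=cv2.imread("pics/w14.png"); g=cv2.cvtColor(im,cv2.COLOR_BGR2GRAY)
for c in (140,180,220,260,300): print(c,g[16:60:1,c])
```

```text
16.6833 [ 0.5583  0.091  -0.003 ] theta 0.0035 F holder [ -2.4 -17.5] 7.2 tcp holder [-0.031  0.029] peg fwd/left [ 0.1207 -0.0765]
near edge: slope -0.0009 y at x=0 0.0397 used 39 39 x -0.112 0.062
140 [ 73  73  73  73  74  74  72  73  72  72  72  73  73  73  70  59  51  44
  37  30  28  24  20  20  44  83  83  81  81  81  82  82  81  81  82  81
  80  87 111 153 150 149 149 150]
180 [ 75  75  75  74  75  74  75  75  75  68  60  50  43  36  31  27  24  21
  17  43  96  92  92  92  92  91  92  92  92  91  91  92  86  72 132 130
 129 128 129 129 129 129 128 128]
220 [ 76  76  76  76  76  76  68  59  50  42  36  29  27  23  21  17  46  97
  93  93  93  92  93  92  93  93  92  92  90  90 141 168 162 158 156 155
 156 156 156 155 156 157 158 157]
260 [ 78  76  77  77  75  66  56  47  38  32  28  26  22  20  15  99  94  93
  93  92  92  93  93  92  92  93  93  92  89 142 147 146 146 145 145 145
 146 146 147 146 146 146 146 146]
300 [ 76  77  75  76  76  68  59  50  42  34  28  26  22  21  16  71  97  94
  94  94  93  94  94  94  94  93  94  93  92 131 155 153 152 152 152 152
 152 152 152 152 152 151 152 152]
```

Force rose to 17.5 N with no further motion, and the near edge sits at y = 39.7 mm with slope −0.001: flush on the peg and fixed jaw. Now retreat, lift, and go behind the movable jaw's knob.

{"api": "play_rows", "payload": {
  "commands": [
    {"offset":[-0.5,0,0],"delta_rot":[0,0,0],"fingers":-1},
    {"offset":[-1.0,0,0],"delta_rot":[0,0,0],"fingers":-1},
    {"offset":[-1.0,0,0],"delta_rot":[0,0,0],"fingers":-1},
    {"offset":[0,0,-2.3],"delta_rot":[0,0,0],"fingers":-1},
    {"offset":[0,0,-2.3],"delta_rot":[0,0,0],"fingers":-1},
    {"offset":[0,0,-2.3],"delta_rot":[0,0,0],"fingers":-1},
    {"offset":[0,0,-2.3],"delta_rot":[0,0,0],"fingers":-1},
    {"offset":[0,0,-2.3],"delta_rot":[0,0,0],"fingers":-1},
    {"offset":[-2.0,1.0,0],"delta_rot":[0,0,0],"fingers":-1},
    {"offset":[-2.5,1.0,0],"delta_rot":[0,0,0],"fingers":-1}
  ]
}}

```text
t: 17.57
tool_pos: [0.5687, 0.0228, 0.1139]
tool_rot: [0.001, 0.765, 0.644, 0.002]
contact_force: [0.2, -0.5, -0.9]
finger_gap: -0.0003
grip_force: 0.0
```

{"api": "play_rows", "payload": {
  "commands": [
    {"offset":[-2.5,1.0,0],"delta_rot":[0,0,0],"fingers":-1},
    {"offset":[-2.5,0,0],"delta_rot":[0,0,0],"fingers":-1},
    {"offset":[-2.5,0,0],"delta_rot":[0,0,0],"fingers":-1},
    {"offset":[-2.0,0,0],"delta_rot":[0,0,0],"fingers":-1},
    {"offset":[-1.4,0,0],"delta_rot":[0,0,0],"fingers":-1},
    {"offset":[0,0,0],"delta_rot":[0,0,0],"fingers":-1},
    {"offset":[0,0,0],"delta_rot":[0,0,0],"fingers":-1},
    {"offset":[0,0,0],"delta_rot":[0,0,0],"fingers":-1},
    {"offset":[0,0,0],"delta_rot":[0,0,0],"fingers":-1},
    {"offset":[0,0,0],"delta_rot":[0,0,0],"fingers":-1}
  ]
}}

```text
t: 18.4
tool_pos: [0.5587, -0.086, 0.112]
tool_rot: [-0.0, 0.765, 0.644, 0.0]
contact_force: [-0.3, 0.1, 0.1]
finger_gap: -0.0002
grip_force: 0.0
```

Run:
```python
from h import *
stat(); im=viewer.read_camera("wrist"); cv2.imwrite("pics/w15.png",im[:,:,::-1])
# knob search: circles above the fingers
g=cv2.medianBlur(cv2.cvtColor(im,cv2.COLOR_RGB2GRAY),5)
c=cv2.HoughCircles(g[:260],cv2.HOUGH_GRADIENT,1,40,param1=80,param2=18,minRadius=18,maxRadius=60)
for u,v,r in c[0][:5]:
    w=wray([(u,v)],.073)[0]; print((u,v,r),"holder",((w-T)@rot(TH)).round(4), "radius",r/325*.2)
b=viewer.read_camera("top"); cv2.imwrite("pics/top15.png",b[:,:,::-1])
```

```text
18.4 [ 0.5587 -0.086   0.112 ] theta 0.0043 F holder [-0.3  0.1] 0.1 tcp holder [ 0.0006 -0.1452] peg fwd/left [ 0.295  -0.0457]
(np.float32(403.5), np.float32(163.5), np.float32(30.1)) holder [ 0.0873 -0.1019] radius 0.018523078
(np.float32(277.5), np.float32(166.5), np.float32(18.35)) holder [-0.0005 -0.1059] radius 0.011292308
(np.float32(441.5), np.float32(195.5), np.float32(19.9)) holder [ 0.1211 -0.1243] radius 0.012246153
(np.float32(387.5), np.float32(223.5), np.float32(31.6)) holder [ 0.0793 -0.1459] radius 0.019446155
(np.float32(464.5), np.float32(156.5), np.float32(27.9)) holder [ 0.1379 -0.0941] radius 0.017169232
```

The knob is at holder (−0.5, −106) mm, straight ahead. I'll descend behind it and begin pushing.

{"api": "play_rows", "payload": {
  "commands": [
    {"offset":[0,0,2.0],"delta_rot":[0,0,0],"fingers":-1},
    {"offset":[0,0,2.0],"delta_rot":[0,0,0],"fingers":-1},
    {"offset":[0,0,2.0],"delta_rot":[0,0,0],"fingers":-1},
    {"offset":[0,0,2.0],"delta_rot":[0,0,0],"fingers":-1},
    {"offset":[0,0,1.0],"delta_rot":[0,0,0],"fingers":-1},
    {"offset":[0,0,0],"delta_rot":[0,0,0],"fingers":-1},
    {"offset":[0.5,0,0],"delta_rot":[0,0,0],"fingers":-1},
    {"offset":[0.5,0,0],"delta_rot":[0,0,0],"fingers":-1},
    {"offset":[0.3,0,0],"delta_rot":[0,0,0],"fingers":-1},
    {"offset":[0.3,0,0],"delta_rot":[0,0,0],"fingers":-1}
  ]
}}

```text
t: 19.33
tool_pos: [0.5624, -0.0724, 0.0233]
tool_rot: [0.002, 0.766, 0.643, -0.0]
contact_force: [-0.3, -5.7, -1.4]
finger_gap: 0.0002
grip_force: 3.2
```

{"api": "play_rows", "payload": {
  "commands": [
    {"offset":[0.3,0,0],"delta_rot":[0,0,0],"fingers":-1},
    {"offset":[0.3,0,0],"delta_rot":[0,0,0],"fingers":-1},
    {"offset":[0.3,0,0],"delta_rot":[0,0,0],"fingers":-1},
    {"offset":[0.3,0,0],"delta_rot":[0,0,0],"fingers":-1},
    {"offset":[0.3,0,0],"delta_rot":[0,0,0],"fingers":-1},
    {"offset":[0.3,0,0],"delta_rot":[0,0,0],"fingers":-1},
    {"offset":[0.3,0,0],"delta_rot":[0,0,0],"fingers":-1},
    {"offset":[0.3,0,0],"delta_rot":[0,0,0],"fingers":-1},
    {"offset":[0.3,0,0],"delta_rot":[0,0,0],"fingers":-1},
    {"offset":[0.3,0,0],"delta_rot":[0,0,0],"fingers":-1}
  ]
}}

```text
t: 20.17
tool_pos: [0.5677, -0.0432, 0.0233]
tool_rot: [0.002, 0.766, 0.643, -0.0]
contact_force: [-0.3, -6.4, -2.0]
finger_gap: 0.0002
grip_force: 3.2
```

```bash
cat >> h.py <<'E'
def knob(name):
    im=viewer.read_camera("wrist"); cv2.imwrite(name,im[:,:,::-1])
    g=cv2.medianBlur(cv2.cvtColor(im,cv2.COLOR_RGB2GRAY),5)
    c=cv2.HoughCircles(g[100:270,180:380],cv2.HOUGH_GRADIENT,1,30,param1=80,param2=16,minRadius=16,maxRadius=60)
    for u,v,r in ([] if c is None else c[0][:4]):
        w=wray([(u+180,v+100)],.073)[0]; print((u+180,v+100,r),"holder",((w-T)@rot(TH)).round(4))
E
python3 - <<'E'
from h import *
stat(); knob("pics/w16.png")
E
```

```text
20.1667 [ 0.5677 -0.0432  0.0233] theta 0.0035 F holder [ 0.8 -6.4] -2.0 tcp holder [ 0.0019 -0.1014] peg fwd/left [ 0.2513 -0.044 ]
(np.float32(273.5), np.float32(224.5), np.float32(31.5)) holder [-0.0008 -0.0712]
```

The jaw slides at ~6 N. Continue.

{"api": "play_rows", "payload": {
  "commands": [
    {"offset":[0.5,-0.01,0],"delta_rot":[0,0,0],"fingers":-1},
    {"offset":[0.5,-0.01,0],"delta_rot":[0,0,0],"fingers":-1},
    {"offset":[0.5,-0.01,0],"delta_rot":[0,0,0],"fingers":-1},
    {"offset":[0.5,-0.01,0],"delta_rot":[0,0,0],"fingers":-1},
    {"offset":[0.5,-0.01,0],"delta_rot":[0,0,0],"fingers":-1},
    {"offset":[0.5,-0.01,0],"delta_rot":[0,0,0],"fingers":-1},
    {"offset":[0.5,-0.01,0],"delta_rot":[0,0,0],"fingers":-1},
    {"offset":[0.5,-0.01,0],"delta_rot":[0,0,0],"fingers":-1},
    {"offset":[0.5,-0.01,0],"delta_rot":[0,0,0],"fingers":-1},
    {"offset":[0.5,-0.01,0],"delta_rot":[0,0,0],"fingers":-1}
  ]
}}

```text
t: 21.05
tool_pos: [0.5765, 0.0061, 0.0234]
tool_rot: [0.003, 0.766, 0.643, 0.001]
contact_force: [3.1, -7.1, -2.7]
finger_gap: 0.0002
grip_force: 3.4
```

{"api": "play_rows", "payload": {
  "commands": [
    {"offset":[0.4,-0.01,0],"delta_rot":[0,0,0],"fingers":-1},
    {"offset":[0.4,-0.01,0],"delta_rot":[0,0,0],"fingers":-1},
    {"offset":[0.4,-0.01,0],"delta_rot":[0,0,0],"fingers":-1},
    {"offset":[0.4,-0.01,0],"delta_rot":[0,0,0],"fingers":-1},
    {"offset":[0.4,-0.01,0],"delta_rot":[0,0,0],"fingers":-1},
    {"offset":[0.4,0,0],"delta_rot":[0,0,0],"fingers":-1},
    {"offset":[0.4,0,0],"delta_rot":[0,0,0],"fingers":-1},
    {"offset":[0.3,0,0],"delta_rot":[0,0,0],"fingers":-1},
    {"offset":[0.3,0,0],"delta_rot":[0,0,0],"fingers":-1},
    {"offset":[0,0,0],"delta_rot":[0,0,0],"fingers":-1}
  ]
}}

```text
t: 21.88
tool_pos: [0.5819, 0.0403, 0.0235]
tool_rot: [0.002, 0.766, 0.643, 0.001]
contact_force: [2.4, -4.1, -1.4]
finger_gap: -0.0
grip_force: 2.1
```

Run:
```python
from h import *
stat(); knob("pics/w17.png")
```

```text
21.8833 [0.5819 0.0403 0.0235] theta 0.0035 F holder [ 3.1 -3.6] -1.4 tcp holder [ 0.0012 -0.0168] peg fwd/left [ 0.1666 -0.0444]
(np.float32(276.5), np.float32(222.5), np.float32(29.9)) holder [-0.0005  0.0137]
```

{"api": "play_rows", "payload": {
  "commands": [
    {"offset":[0.3,0,0],"delta_rot":[0,0,0],"fingers":-1},
    {"offset":[0.3,0,0],"delta_rot":[0,0,0],"fingers":-1},
    {"offset":[0.3,0,0],"delta_rot":[0,0,0],"fingers":-1},
    {"offset":[0.2,0,0],"delta_rot":[0,0,0],"fingers":-1},
    {"offset":[0.1,0,0],"delta_rot":[0,0,0],"fingers":-1},
    {"offset":[0.1,0,0],"delta_rot":[0,0,0],"fingers":-1},
    {"offset":[0.1,0,0],"delta_rot":[0,0,0],"fingers":-1},
    {"offset":[0.1,0,0],"delta_rot":[0,0,0],"fingers":-1},
    {"offset":[0.1,0,0],"delta_rot":[0,0,0],"fingers":-1},
    {"offset":[0,0,0],"delta_rot":[0,0,0],"fingers":-1}
  ]
}}

```text
t: 22.77
tool_pos: [0.5845, 0.0557, 0.0236]
tool_rot: [0.002, 0.766, 0.643, 0.001]
contact_force: [2.8, -5.8, -2.1]
finger_gap: -0.0001
grip_force: 2.7
```

{"api": "play_rows", "payload": {
  "commands": [
    {"offset":[0.05,0,0],"delta_rot":[0,0,0],"fingers":-1},
    {"offset":[0.05,0,0],"delta_rot":[0,0,0],"fingers":-1},
    {"offset":[0.05,0,0],"delta_rot":[0,0,0],"fingers":-1},
    {"offset":[0.05,0,0],"delta_rot":[0,0,0],"fingers":-1},
    {"offset":[0.05,0,0],"delta_rot":[0,0,0],"fingers":-1},
    {"offset":[0,0,0],"delta_rot":[0,0,0],"fingers":-1},
    {"offset":[0,0,0],"delta_rot":[0,0,0],"fingers":-1},
    {"offset":[0,0,0],"delta_rot":[0,0,0],"fingers":-1},
    {"offset":[0,0,0],"delta_rot":[0,0,0],"fingers":-1},
    {"offset":[0,0,0],"delta_rot":[0,0,0],"fingers":-1}
  ]
}}

```text
t: 23.6
tool_pos: [0.5847, 0.0565, 0.0236]
tool_rot: [0.003, 0.766, 0.643, -0.0]
contact_force: [1.3, -11.7, -1.4]
finger_gap: 0.0001
grip_force: 5.7
```

{"api": "play_rows", "payload": {
  "commands": [
    {"offset":[0.05,0,0],"delta_rot":[0,0,0],"fingers":-1},
    {"offset":[0.05,0,0],"delta_rot":[0,0,0],"fingers":-1},
    {"offset":[0.05,0,0],"delta_rot":[0,0,0],"fingers":-1},
    {"offset":[0.05,0,0],"delta_rot":[0,0,0],"fingers":-1},
    {"offset":[0,0,0],"delta_rot":[0,0,0],"fingers":-1},
    {"offset":[0,0,0],"delta_rot":[0,0,0],"fingers":-1},
    {"offset":[0,0,0],"delta_rot":[0,0,0],"fingers":-1},
    {"offset":[0,0,0],"delta_rot":[0,0,0],"fingers":-1},
    {"offset":[0,0,0],"delta_rot":[0,0,0],"fingers":-1},
    {"offset":[0,0,0],"delta_rot":[0,0,0],"fingers":-1}
  ]
}}

```text
t: 24.43
tool_pos: [0.5847, 0.0565, 0.0236]
tool_rot: [0.004, 0.766, 0.643, -0.001]
contact_force: [-1.0, -18.5, -0.2]
finger_gap: -0.0003
grip_force: 9.2
```

Run:
```python
from h import *
stat(); knob("pics/w18.png")
```

```text
24.4333 [0.5847 0.0565 0.0236] theta 0.0037 F holder [  2.3 -18.4] -0.2 tcp holder [ 0.001  -0.0003] peg fwd/left [ 0.1502 -0.0445]
(np.float32(275.5), np.float32(226.5), np.float32(32.7)) holder [-0.0009  0.0286]
```

The jaw has met the board: 18 N, no motion, and the TCP where predicted. Back off, lift, and move clear for a check from above.

{"api": "play_rows", "payload": {
  "commands": [
    {"offset":[-0.6,0,0],"delta_rot":[0,0,0],"fingers":-1},
    {"offset":[-1.0,0,0],"delta_rot":[0,0,0],"fingers":-1},
    {"offset":[-1.0,0,0],"delta_rot":[0,0,0],"fingers":-1},
    {"offset":[0,0,-2.5],"delta_rot":[0,0,0],"fingers":-1},
    {"offset":[0,0,-2.5],"delta_rot":[0,0,0],"fingers":-1},
    {"offset":[0,0,-2.5],"delta_rot":[0,0,0],"fingers":-1},
    {"offset":[0,0,-2.5],"delta_rot":[0,0,0],"fingers":-1},
    {"offset":[-3.5,0,0],"delta_rot":[0,0,0],"fingers":-1},
    {"offset":[-3.5,0,0],"delta_rot":[0,0,0],"fingers":-1},
    {"offset":[-3.5,0,0],"delta_rot":[0,0,0],"fingers":-1}
  ]
}}

```text
t: 25.32
tool_pos: [0.5606, -0.0682, 0.1233]
tool_rot: [0.001, 0.765, 0.644, 0.001]
contact_force: [-0.3, -0.4, 0.4]
finger_gap: -0.0001
grip_force: 0.0
```

{"api": "play_rows", "payload": {
  "commands": [
    {"offset":[-4,-1,0],"delta_rot":[0,0,0],"fingers":-1},
    {"offset":[-4,-1,0],"delta_rot":[0,0,0],"fingers":-1},
    {"offset":[-4,-1,0],"delta_rot":[0,0,0],"fingers":-1},
    {"offset":[-4,-1,0],"delta_rot":[0,0,0],"fingers":-1},
    {"offset":[-4,-1,0],"delta_rot":[0,0,0],"fingers":-1},
    {"offset":[-4,-1,0],"delta_rot":[0,0,0],"fingers":-1},
    {"offset":[-4,-1,0],"delta_rot":[0,0,0],"fingers":-1},
    {"offset":[-4,-1,0],"delta_rot":[0,0,0],"fingers":-1},
    {"offset":[0,0,0],"delta_rot":[0,0,0],"fingers":-1},
    {"offset":[0,0,0],"delta_rot":[0,0,0],"fingers":-1}
  ]
}}

```text
t: 26.15
tool_pos: [0.425, -0.3711, 0.1221]
tool_rot: [0.0, 0.767, 0.641, 0.0]
contact_force: [0.3, 0.5, 0.2]
finger_gap: -0.0004
grip_force: 0.0
```

Run:
```python
from h import *
stat(); im=viewer.read_camera("top"); cv2.imwrite("pics/top19.png",im[:,:,::-1])
# board mask: rectify the holder at z=.033, 1 mm/px, and look at board brightness along holder y at several x
hsv=cv2.cvtColor(im,cv2.COLOR_RGB2HSV)
for x in (-.12,-.10,-.07,-.05,-.03,0,.03,.07,.10,.12):
    ys=np.arange(.0,.165,.001); P=np.array([np.r_[H([x,y]),.033] for y in ys]); uv=proj("top",P).astype(np.float32)
    v=cv2.remap(hsv[:,:,2],uv[None,:,0],uv[None,:,1],cv2.INTER_LINEAR)[0].astype(int)
    up=[int(y*1000) for y,a,b in zip(ys[2:],v[4:],v[:-4]) if abs(a-b)>22]
    print(x,up)
old=cv2.cvtColor(cv2.imread("pics/top0.png"),cv2.COLOR_BGR2HSV)
for n,lo,hi in (("star",(22,130,90),(32,255,255)),("fish",(105,120,40),(125,255,255)),("frog",(70,80,30),(95,255,255)),("duck",(0,180,60),(6,255,255))):
    r=[]
    for h in (old,hsv):
        m=cv2.inRange(h,lo,hi); m[:100]=0; m[:,:110]=0; m[:,460:]=0; m[310:]=0
        q=cv2.moments(m,True); r.append((round(q["m10"]/max(q["m00"],1),1),round(q["m01"]/max(q["m00"],1),1),int(q["m00"])))
    print(n,r)
```

```text
26.15 [ 0.425  -0.3711  0.1221] theta -0.0015 F holder [0.2 0.5] 0.2 tcp holder [-0.0808 -0.4494] peg fwd/left [ 0.5996 -0.1249]
-0.12 [22, 23, 24, 38, 39, 40, 41, 42, 43, 44, 66, 67, 68, 69, 70, 71, 72, 73, 94, 95, 96, 97, 98, 99, 100]
-0.1 [22, 23, 37, 38, 39, 40, 41, 42, 43, 44, 61, 62, 63, 64, 65, 66, 67, 109, 110, 111, 112, 113, 133, 134, 135, 136, 137, 138, 139, 140, 152, 153, 154, 162]
-0.07 [15, 16, 39, 40, 41, 42, 43, 44, 95, 96, 97, 98, 99, 100, 101, 104, 105, 106, 107, 108, 109, 133, 134, 135, 136, 137, 138, 139, 140, 144, 145]
-0.05 [14, 15, 16, 39, 40, 41, 42, 43, 44, 65, 66, 67, 68, 69, 70, 71, 72, 99, 100, 101, 102, 103, 104, 105, 133, 134, 135, 136, 137, 138, 139, 140, 141]
-0.03 [15, 39, 40, 41, 42, 43, 44, 67, 68, 69, 70, 71, 72, 73, 102, 103, 104, 105, 106, 107, 108, 132, 133, 134, 135, 136, 137, 138, 139, 140]
0 [16, 17, 18, 19, 20, 44, 72, 73, 74, 75, 76, 77, 78, 79, 101, 102, 103, 104, 105, 106, 107, 108, 109, 138, 139, 140, 141, 142, 143]
0.03 [15, 38, 39, 40, 41, 42, 43, 70, 71, 72, 73, 74, 75, 76, 104, 105, 106, 107, 108, 109, 110, 138, 139, 140, 141]
0.07 [39, 40, 41, 42, 43, 44, 45, 59, 60, 61, 62, 63, 64, 65, 66, 67, 79, 80, 81, 82, 83, 88, 89, 90, 91, 102, 103, 104, 105, 106, 107, 108, 137, 138, 139, 140, 141, 142, 143, 150, 151, 152]
0.1 [21, 22, 38, 39, 40, 41, 42, 65, 66, 67, 68, 69, 70, 71, 103, 115, 116, 117, 118, 119, 120, 121, 138, 139, 140, 141]
0.12 [21, 37, 38, 39, 40, 41, 42, 137, 138, 139, 140, 141, 142, 143]
star [(334.6, 139.3, 113), (334.3, 138.4, 127)]
fish [(149.8, 177.1, 296), (149.8, 177.0, 291)]
frog [(372.5, 273.6, 316), (372.5, 273.6, 310)]
duck [(133.8, 231.7, 74), (134.0, 231.8, 67)]
```

```bash
python3 -c "
from station import env
print(env.close_job())"
```

```text
the job is handed in; nothing more can be done
None
```

The job is handed in: the puzzle board lies flush along the peg and the fixed jaw, and the movable jaw was slid up only after that and now holds it. The star, fish, frog and duck are where they were; I didn't check the cone tree and bridge separately.

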